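Put three bottles back on their own pads

ROBOT

A 6-joint arm with a two-finger parallel gripper is mounted at the origin on a cart in front of the work surface, level with it; the furniture and walls round the work are solid. World frame = base frame: x ahead of the robot, y to its left, z up, the work surface at z = 0. Lengths are in m, angles in rad, forces in N, time in s.
With the tool pointing down it reaches from about 0.375 to 0.9 m from the base axis. Payload 3.1 kg.
Tool frame: the origin (TCP) lies between the finger pads; the fingertips stand 19 mm ahead of it and the grasp point (between the pads) is the TCP; z points along the fingers, y is the line along which they close (so a half turn about z gives the same grasp; the last joint's range is limited). The gripper opens to 87 mm and grips with 3 to 60 N. Pads are 19 mm wide; open, the fingers measure 117 mm over their backs; the gripper's body (75 mm by 190 mm) begins 51 mm behind the grasp point.
Start: joints at [1.018, 0.527, 1.433, -0, 1.181, -0.178], TCP at [0.228, 0.582, 0.242] pointing down, gripper open.
Joint ranges: [-3.08, 3.08], [-0.75, 2.2], [0.22, 2.44], [-1.43, 4.57], [0, 2.65], [-2.85, 2.85]. Speed limits (rad/s): [2.79, 2.79, 3.14, 3.14, 3.14, 3.14].

INTERFACE

Orientations are given as a unit quaternion [x, y, z, w].
In Python, from rig import robot, camera, camera_info, hand_in gives the robot as it stands.
- The arm moves only by the shell command python3 -m handwheel 'ROWS' [FORCE]. ROWS is a JSON object of lists of equal length, an entry for each row: "hand": the opening, from 0 (shut) to 1 (fully open); "translation": the shift along the world's x, y, z in mm, a list of three; "turn": the turn, a rotation vector about the world's x, y, z in rad, a list of three. In form: {"hand": [hand, ...], "translation": [[tx, ty, tz], ...], "turn": [[ax, ay, az], ...]}. A call has 1 to 12 rows; each row is the pose to reach, as a shift and turn from the pose commanded when the call began; what a row does not reach only later rows make up. A row lasts 1/12 s, in which the tool goes at most 41.7 mm and 7.16 degrees, less where a joint would pass 70% of its speed; a pose out of reach is approached as far as the arm can. A call with a gripper value outside its range is refused whole. The fingers move at their own pace and stop on an object; FORCE is the grip in N (left out, the last holds). Time passes only in rows, so rows that repeat a pose let the fingers close. It gives the time, the measured TCP pose, the force, the opening and the grip force at its end, in the units of the state.
- robot.get_obs(): the state, without advancing time (a new reading comes with each control period).
- camera(name): name is "scene" or "top"; returns (picture, depth): 384x512x3 uint8, red, green, blue; 384x512 float32, m along the optical axis (not along the pixel's ray), 0 where there is no reading.
- camera_info(name): a dict with "vertical_fov" (degrees; the focal length in pixels is half the picture's height over the tangent of half this angle, whatever the lens; pixels are square), "cx", "cy" (the principal point, pixels), "world_from_camera" (4x4, takes a point from camera to world coordinates). Camera axes: x right, y down, z forward; pixel columns grow to the right and rows downward; lengths in m; the calibration is good to about 2 mm. A picture is of the moment at which its call begins. camera_info takes no time and is no camera call.
- hand_in(): hands the job in; it is judged then, once.
The state is a dict: "time": time; "q": joint angles; "joint_velocities": joint speeds; "joint_torque": joint torques, N m; "position": TCP position; "tool_rot": TCP orientation; "ft_force": force on the tool from outside, world axes, zero at the start; "moment": the same for the moment, N m; "grip_width": finger opening in m; "grip_force": force on a finger pad.
Only numpy, scipy, OpenCV 4.12 (cv2) and the standard library are available. Lean on these libraries where they do the work, as an engineer would, in place of code of your own. Each camera call takes 0.05 s, during which the arm holds its last target. There are 200 camera calls.

TASK

The three bottles are standing on one another's round pads. Move them round, one at a time, so that the largest bottle stands in the middle of the largest round pad, the middle-sized bottle in the middle of the middle-sized round pad and the smallest in the middle of the smallest round pad, all upright. The square pad is the spare one for parking a bottle on the way and must be empty again at the end; never stand a bottle on the bare table or tip one over, and do not disturb the glass vial, the grey case or the metal puck that are standing about.

Things in the scene. Friction and masses are not known exactly. Their poses are not given: they have to be found in the camera images.
- amber_bottle: The largest bottle: amber glass with a black cap, 52 mm in diameter, 99 mm tall, about 0.16 kg. Grip it 55 to 70 mm above its underside: any lower and its cap meets the palm of a short gripper. Origin at the centre of its underside, z up; it can be gripped round the body from any side.
- dropper_bottle: The middle-sized bottle: white with a blue cap, 33 mm in diameter, 64 mm tall, about 0.035 kg. Origin at the centre of its underside, z up; it can be gripped round the body from any side.
- small_vial: The smallest bottle: a short amber vial with a wide black cap, 25 mm in diameter at the cap and 22 mm below it, 48 mm tall, about 0.02 kg. Origin at the centre of its underside, z up; it can be gripped round the body from any side.
- pad_large: The largest round pad: a flat dark steel disc with a grey plastic inlay, 90 mm in diameter, 6 mm thick, no rim. Fixed; its origin is the centre of its underside on the table top (z = 0), its flat top is 6 mm above that. At the start the smallest bottle stands on it. The four pads change places from start to start.
- pad_medium: The middle-sized round pad, made like the large one, 70 mm in diameter, 6 mm thick. Fixed; its origin is the centre of its underside on the table top (z = 0), its flat top is 6 mm above that. At the start the largest bottle stands on it.
- pad_small: The smallest round pad, made like the large one, 50 mm in diameter, 6 mm thick. Fixed; its origin is the centre of its underside on the table top (z = 0), its flat top is 6 mm above that. At the start the middle-sized bottle stands on it.
- pad_spare: The spare pad, square, 70 x 70 mm, 6 mm thick, dark steel with a grey plastic inlay, empty at the start. Fixed; its origin is the centre of its underside on the table top (z = 0), its flat top is 6 mm above that. A tall machine fills the table beyond x = 0.57 from y = 0.42 to y = -0.18 and its handwheel and crank stick out to x = 0.48 between y = 0.05 and 0.2: carry things round in front of it, 0.2 m up.
- glass_vial: Bystander: clear glass vial with a white cap, 28 mm in diameter, 62 mm tall, standing loose on the table; leave it alone. Origin at the centre of its underside.
- grey_case: Bystander: flat dark grey case, 44 x 68 x 10 mm, lying loose on the table; leave it alone. Origin at the centre of its underside.
- puck: Bystander: round metal puck, 36 mm in diameter, 22 mm tall with four short studs on top, loose on the table; leave it alone. Origin at the centre of its underside.
There are look-alikes about, which are no part of the job. Leave any green, purple or turquoise look-alike of the small_vial alone.

How it is judged:
At the end, for the whole second after the job is handed in: Each bottle stands upright (within 0.1 rad), at rest and released, with its axis within 12 mm of the centre of the pad of its own size and its underside on the pad's top (within 3 mm); so the spare pad is empty (horizontal distance between amber_bottle and pad_large below 0.012 m and z of amber_bottle in the frame of pad_large between 0.003 and 0.009 m and angle between each of amber_bottle, dropper_bottle, small_vial's own z axis and vertical below 0.1 rad and linear speed of each of amber_bottle, dropper_bottle, small_vial below 0.02 m/s and contact force between each of amber_bottle, dropper_bottle, small_vial and the fingers below 0.05 N and horizontal distance between dropper_bottle and pad_medium below 0.012 m and z of dropper_bottle in the frame of pad_medium between 0.003 and 0.009 m and horizontal distance between small_vial and pad_small below 0.012 m and z of small_vial in the frame of pad_small between 0.003 and 0.009 m); the robot touches nothing.
It fails at once if a bottle is stood on the bare table (height (world z) of any of amber_bottle, dropper_bottle, small_vial below 0.003 m).
It fails at once if a bottle is tipped over (more than 0.7 rad) (angle between any of amber_bottle, dropper_bottle, small_vial's own z axis and vertical above 0.7 rad).
It fails at once if the glass vial, the grey case or the metal puck is disturbed (moved more than 15 mm) (distance of any of glass_vial, grey_case, puck from where it was at the start of the episode above 0.015 m).
It also fails if it takes over 106 s, if anything falls off the work surface, if the arm or the gripper's body presses on something with over 40 N, if the wrist force passes 120 N, or if a joint passes its speed limit or range.

## Working session

There is one attempt and no reset: what is moved stays moved. The work goes in short steps, Python scripts to look and compute and a shell command to move; the robot and the scene stay as the last step left them, time stands still between calls to the robot, and variables do not carry over. Pictures are saved under pics/ and viewed, at most 14 in all, crops included, and the job is handed in when it is done.

```bash
mkdir -p pics; cat > h.py <<'E'
import numpy as np, cv2
from rig import robot, camera, camera_info, hand_in
def K(n):
    i=camera_info(n); return 192/np.tan(np.radians(i["vertical_fov"])/2), i["cx"], i["cy"], np.array(i["world_from_camera"])
def ray(n,u,v,z):
    f,cx,cy,T=K(n); d=T[:3,:3]@[(u-cx)/f,(v-cy)/f,1]; o=T[:3,3]
    return o+d*(z-o[2])/d[2]
def cloud(n,dep):
    f,cx,cy,T=K(n); v,u=np.mgrid[:384,:512]
    P=np.stack([(u-cx)/f*dep,(v-cy)/f*dep,dep],-1)
    return P@T[:3,:3].T+T[:3,3]
def pix(n,p):
    f,cx,cy,T=K(n); c=T[:3,:3].T@(np.array(p)-T[:3,3]); return f*c[0]/c[2]+cx, f*c[1]/c[2]+cy
E
python3 - <<'E'
from h import *
for n in("top","scene"):
    p,d=camera(n); np.savez(f"pics/{n}0.npz",p=p,d=d)
    cv2.imwrite(f"pics/{n}0.png",cv2.resize(p[:,:,::-1],(800,600),interpolation=cv2.INTER_CUBIC))
    print(n,K(n))
E
```

```text
top (np.float64(486.3832155917316), 250.30094252928023, 198.14949782829365, array([[-0.00504381, -0.99019887,  0.1395735 ,  0.33815152],
       [-0.99998467,  0.0046756 , -0.00296586,  0.03429878],
       [ 0.0022842 , -0.13958632, -0.99020727,  1.25865225],
       [ 0.        ,  0.        ,  0.        ,  1.        ]]))
scene (np.float64(489.1779694257701), 258.86233073480247, 196.15692841542747, array([[ 0.77154311, -0.29511191,  0.5635869 , -0.27273361],
       [-0.63614411, -0.34887373,  0.68819168, -0.92242491],
       [-0.00647289, -0.88949203, -0.45690483,  0.68264864],
       [ 0.        ,  0.        ,  0.        ,  1.        ]]))
```

View pics/top0.png

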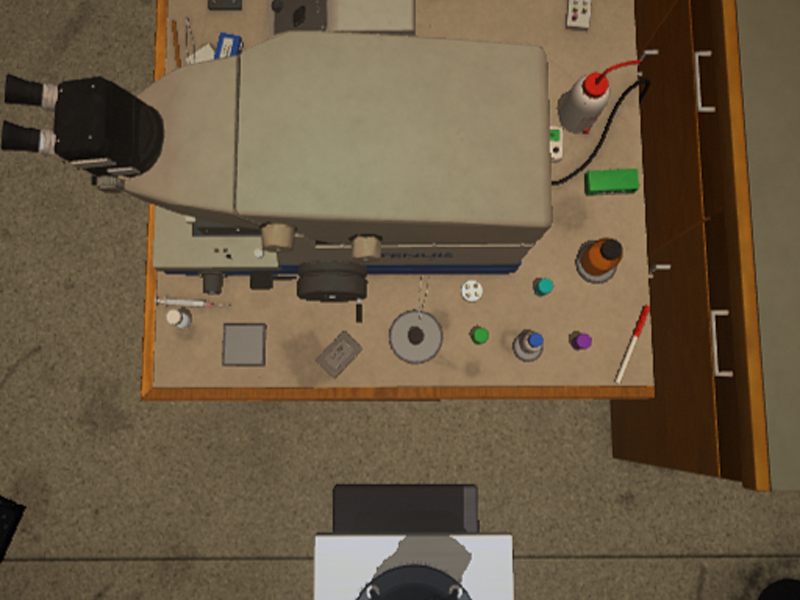

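View pics/scene0.png

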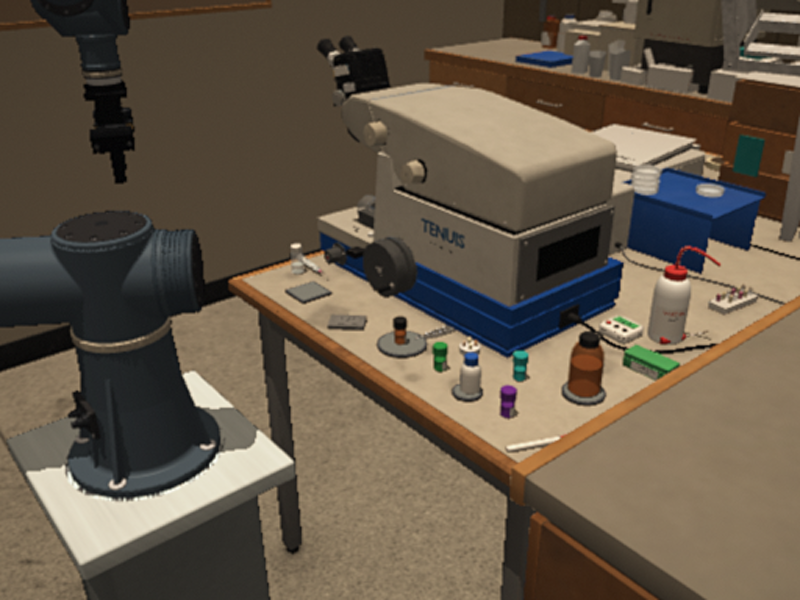

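The top view (800 px) shows the spare pad at (245,345), and the large pad at (415,336) carrying the black-capped vial. The small pad is at (528,346) with the dropper bottle and the medium pad at (598,262) with the amber bottle.

- **Bystanders:** grey case (339,354), puck (471,291), glass vial (178,318).
- **Could be taken for small_vial:** green (480,335), turquoise (543,286) and purple (582,341). The amber one with the black cap at (415,336) is the right one.

```bash
python3 - <<'E'
from h import *
z=np.load("pics/top0.npz"); p,d=z["p"],z["d"]; C=cloud("top",d)
hsv=cv2.cvtColor(p,cv2.COLOR_RGB2HSV)
def q(x,y): return int(x*.64),int(y*.64)
c=[q(245,345),q(415,336),q(528,346),q(598,262)]
for nm,(u,v),r in zip("spare large small medium".split(),c,(35,45,25,35)):
    m=(C[...,2]>.003)&(C[...,2]<.009)
    w=np.zeros_like(m); w[v-24:v+25,u-24:u+25]=1
    # pad colour: low saturation
    s=(hsv[...,1]<60)&w&(C[...,2]<.02)
    n,l,st,ce=cv2.connectedComponentsWithStats(s.astype(np.uint8))
    k=1+np.argmax(st[1:,4]); vv,uu=np.nonzero(l==k)
    P=np.array([ray("top",a,b,.006)[:2] for a,b in zip(uu,vv)],np.float32)
    (cx,cy),R=cv2.minEnclosingCircle(P); rr=cv2.minAreaRect(P)
    print(nm,len(uu),"enc",round(cx,4),round(cy,4),"R",round(R,4),"rect",np.round(rr[0],4),np.round(rr[1],4),round(rr[2],1),"z med",np.median(C[l==k][:,2]).round(4))
    # objects above
    o=(C[...,2]>.015)&(C[...,2]<.15)&w
    n,l,st,ce=cv2.connectedComponentsWithStats(o.astype(np.uint8))
    for k in range(1,n):
        if st[k,4]>15:
            Q=C[l==k]; zt=np.percentile(Q[:,2],95); t=Q[Q[:,2]>zt-.006]
            print("  obj",ce[k].round(),st[k,4],"top z",zt.round(4),"cap", t.mean(0).round(4),t[:,:2].min(0).round(4),t[:,:2].max(0).round(4))
crop=np.hstack([cv2.resize(p[v-24:v+24,u-24:u+24,::-1],(360,360),interpolation=cv2.INTER_CUBIC) for u,v in c[1:3]])
cv2.imwrite("pics/crop.png",crop)
# bystanders & lookalikes
for nm,x,y in [("glass",178,318),("case",339,354),("puck",471,291),("green",480,335),("turq",543,286),("purple",582,341),("crank",360,312),("whl",332,282)]:
    u,v=q(x,y);print(nm,C[v,u].round(3))
E
```

```text
spare 689 enc 0.4587 0.2749 R 0.0465 rect [0.459  0.2753] [0.0686 0.0674] 89.7 z med 0.0054
large 811 enc 0.4761 -0.01 R 0.0497 rect [ 0.4707 -0.0085] [0.0862 0.0865] 44.3 z med 0.0057
  obj [266. 215.] 84 top z 0.0566 cap [ 0.4655 -0.009   0.0538] [ 0.4552 -0.0207] [0.4782 0.0018]
small 120 enc 0.4515 -0.1937 R 0.024 rect [ 0.4476 -0.1905] [0.0465 0.0335] 52.2 z med 0.0059
  obj [340. 219.] 161 top z 0.0727 cap [ 0.4561 -0.1964  0.0702] [ 0.4456 -0.2067] [ 0.4655 -0.1865]
medium 129 enc 0.5923 -0.3126 R 0.0339 rect [ 0.5859 -0.3065] [0.0663 0.0461] 46.8 z med 0.006
  obj [385. 164.] 478 top z 0.106 cap [ 0.5942 -0.3112  0.1043] [ 0.5799 -0.3271] [ 0.6104 -0.2964]
glass [0.496 0.371 0.062]
case [0.442 0.119 0.01 ]
puck [ 0.545 -0.101  0.014]
green [ 0.468 -0.111  0.048]
turq [ 0.547 -0.214  0.045]
purple [ 0.457 -0.273  0.051]
crank [0.503 0.08  0.079]
whl [0.539 0.12  0.143]
```

View pics/crop.png

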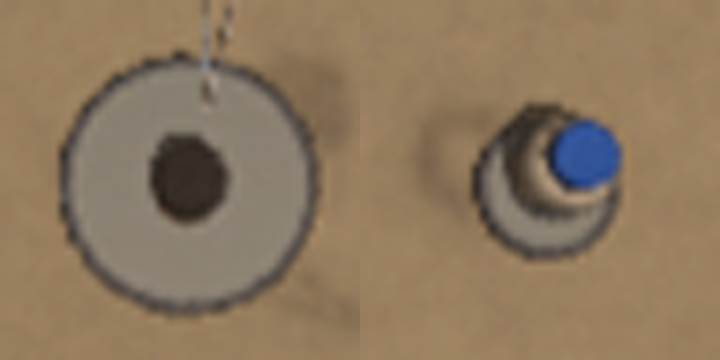

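The left crop shows the black-capped amber vial at the centre of the large pad, about (265,215) in the full image. The right crop shows the blue-capped dropper bottle on the small pad. The choices are confirmed, so next I'll fix the pad centres from their rims.

```bash
python3 - <<'E'
from h import *
from scipy.spatial.transform import Rotation as R
o=robot.get_obs(); print(o["position"],R.from_quat(o["tool_rot"]).as_matrix().round(3).tolist(),o["q"],o["time"],o["grip_width"])
print("large",ray("top",241+189.5/7.5-.5,191+185.5/7.5-.5,.006)); print("small",ray("top",313+187/7.5-.5,197+181.5/7.5-.5,.006))
# rim of medium/small: circle of known radius fitted to lower outline
from scipy.optimize import least_squares
z=np.load("pics/top0.npz"); p,d=z["p"],z["d"]; C=cloud("top",d); 
hsv=cv2.cvtColor(p,cv2.COLOR_RGB2HSV).astype(int)
for nm,g,r in(("large",(.47,-.0085),.045),("small",(.4545,-.1955),.025),("medium",(.592,-.312),.035)):
    best=[]
    g=np.array(g)
    for it in range(3):
        pts=[]
        for a in np.radians(np.arange(0,360,4)):
            prof=[]
            rs=np.arange(r-.008,r+.009,.0005)
            for k in rs:
                u,v=pix("top",[g[0]+k*np.cos(a),g[1]+k*np.sin(a),.006])
                prof.append(cv2.getRectSubPix(p[...,0].astype(np.float32),(1,1),(u,v))[0,0])
            gr=np.gradient(cv2.GaussianBlur(np.array(prof,np.float32),(1,5),1).ravel()); k=np.argmax(gr)
            if gr[k]>4: pts.append(g+rs[k]*np.array([np.cos(a),np.sin(a)]))
        pts=np.array(pts)
        s=least_squares(lambda x:np.hypot(*(pts-x).T)-r,g,loss="soft_l1",f_scale=.001); g=s.x
    print(nm,g.round(4),len(pts),np.median(abs(s.fun)))
E
```

```text
[0.22787582 0.58131319 0.240673  ] [[-0.931, 0.365, -0.001], [0.365, 0.931, -0.002], [0.0, -0.002, -1.0]] [ 1.01848427e+00  5.28371598e-01  1.43376612e+00 -1.44785952e-05
  1.18139694e+00 -1.78499923e-01] 0.1 0.08706105653988461
large [ 0.46987414 -0.00925731  0.006     ]
small [ 0.45478347 -0.19439901  0.006     ]Traceback (most recent call last):
  File "<stdin>", line 18, in <module>
  File "h.py", line 13, in pix
    f,cx,cy,T=K(n); c=T[:3,:3].T@(np.array(p)-T[:3,3]); return f*c[0]/c[2]+cx, f*c[1]/c[2]+cy
              ~^^^
  File "h.py", line 4, in K
    i=camera_info(n); return 192/np.tan(np.radians(i["vertical_fov"])/2), i["cx"], i["cy"], np.array(i["world_from_camera"])
ValueError: time passes only in moves, steps and waits
```

```bash
sed -i 's/^def K(n):/from functools import lru_cache\n@lru_cache\ndef K(n):/' h.py
cat > fit.py <<'E'
from h import *
from scipy.optimize import least_squares
def fit(p,g,r):
    g=np.array(g,float); I=p[...,0].astype(np.float32)
    for it in range(3):
        pts=[]; rs=np.arange(r-.008,r+.009,.0005)
        for a in np.radians(np.arange(0,360,4)):
            uv=np.array([pix("top",[g[0]+k*np.cos(a),g[1]+k*np.sin(a),.006]) for k in rs],np.float32)
            prof=cv2.remap(I,uv[:,0],uv[:,1],cv2.INTER_LINEAR).ravel()
            gr=np.gradient(np.convolve(prof,np.ones(3)/3,"valid")); k=np.argmax(gr)
            if gr[k]>4: pts.append(g+rs[k+1]*np.array([np.cos(a),np.sin(a)]))
        pts=np.array(pts)
        s=least_squares(lambda x:np.hypot(*(pts-x[:2]).T)-x[2],[*g,r],loss="soft_l1",f_scale=.001); g=s.x[:2]
    return s.x.round(4),len(pts),np.median(abs(s.fun)).round(5)
E
python3 - <<'E'
from fit import *
z=np.load("pics/top0.npz"); p,d=z["p"],z["d"]; C=cloud("top",d)
for nm,g,r in(("large",(.47,-.0085),.045),("small",(.4545,-.1955),.025),("medium",(.592,-.312),.035)): print(nm,fit(p,g,r))
for y in np.arange(-.1,.42,.04):
    m=(abs(C[...,1]-y)<.02)&(C[...,2]>.07)&(C[...,2]<.4)&(C[...,0]>.4); 
    if m.any(): i=C[m]; print(round(y,2),i[np.argmin(i[:,0])].round(3))
E
T='[240,-591,-30]'
python3 -m handwheel '{"hand":[0.7,0.7,0.7,0.7,0.7,0.7,0.7,0.7,0.7,0.7,0.7,0.7],"translation":[[240,-591,-30],[240,-591,-30],[240,-591,-30],[240,-591,-30],[240,-591,-30],[240,-591,-30],[240,-591,-30],[240,-591,-30],[240,-591,-30],[240,-591,-30],[240,-591,-30],[240,-591,-30]],"turn":[[0,0,-1.72],[0,0,-1.72],[0,0,-1.72],[0,0,-1.72],[0,0,-1.72],[0,0,-1.72],[0,0,-1.72],[0,0,-1.72],[0,0,-1.72],[0,0,-1.72],[0,0,-1.72],[0,0,-1.72]]}' 20
```

```text
large (array([ 0.4702, -0.0092,  0.0454]), 89, np.float64(0.00046))
small (array([ 0.4539, -0.1949,  0.0263]), 90, np.float64(0.00083))
medium (array([ 0.5955, -0.3146,  0.0374]), 80, np.float64(0.00112))
-0.1 [ 0.57  -0.103  0.113]
-0.06 [ 0.568 -0.055  0.18 ]
-0.02 [ 0.567 -0.007  0.184]
0.02 [0.568 0.027 0.183]
0.06 [0.486 0.078 0.072]
0.1 [0.486 0.081 0.073]
0.14 [0.522 0.127 0.086]
0.18 [0.524 0.161 0.088]
0.22 [0.539 0.219 0.088]
0.26 [0.538 0.241 0.077]
0.3 [0.569 0.318 0.077]
0.34 [0.569 0.345 0.078]
0.38 [0.569 0.394 0.078]
time: 1.1
position: [0.4162, 0.1171, 0.2179]
tool_rot: [0.808, 0.59, -0.0, -0.0]
ft_force: [-0.3, 1.3, 0.8]
grip_width: 0.0609
grip_force: 0.0
```

```bash
python3 -m handwheel '{"hand":[0.7,0.7,0.7,0.7,0.7,0.7,0.7,0.7,0.7,0.7,0.7,0.7],"translation":[[52,-128,-20],[52,-128,-20],[52,-128,-20],[52,-128,-20],[52,-128,-60],[52,-128,-100],[52,-128,-120],[52,-128,-120],[52,-128,-120],[52,-128,-120],[52,-128,-120],[52,-128,-120]],"turn":[[0,0,-0.21],[0,0,-0.21],[0,0,-0.21],[0,0,-0.21],[0,0,-0.21],[0,0,-0.21],[0,0,-0.21],[0,0,-0.21],[0,0,-0.21],[0,0,-0.21],[0,0,-0.21],[0,0,-0.21]]}'
python3 - <<'E'
from h import *
p,d=camera("scene"); cv2.imwrite("pics/s1.png",cv2.resize(p[190:290,200:350,::-1],(750,500),interpolation=cv2.INTER_CUBIC))
E
```

```text
time: 2.1
position: [0.4692, -0.009, 0.0996]
tool_rot: [0.863, 0.505, 0.001, 0.001]
ft_force: [-0.1, 0.5, 0.6]
grip_width: 0.061
grip_force: 0.0
```

View pics/s1.png

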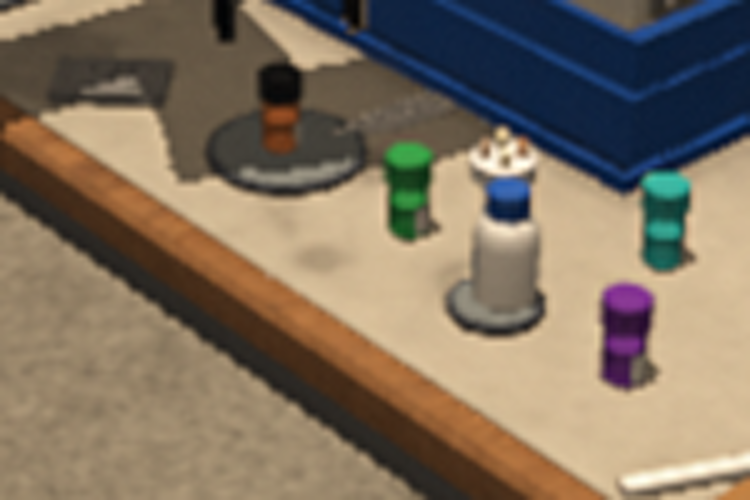

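The scene crop shows the fingers at (225,20) and (352,15), straddling the vial's cap at (280,90). I'll go down and grip.

```bash
python3 -m handwheel '{"hand":[0.7,0.7,0.7,0.7,0.7,0.15,0.15,0.15,0.15,0.15,0.15,0.15],"translation":[[0,0,-20],[0,0,-40],[0,0,-62],[0,0,-62],[0,0,-62],[0,0,-62],[0,0,-62],[0,0,-62],[0,0,-62],[0,0,-62],[0,0,-62],[0,0,-62]],"turn":[[0,0,0],[0,0,0],[0,0,0],[0,0,0],[0,0,0],[0,0,0],[0,0,0],[0,0,0],[0,0,0],[0,0,0],[0,0,0],[0,0,0]]}' 10
```

```text
time: 3.15
position: [0.468, -0.0089, 0.0363]
tool_rot: [0.863, 0.505, 0.0, -0.0]
ft_force: [-1.2, -0.0, 0.5]
grip_width: 0.022
grip_force: 0.1
```

```bash
python3 -m handwheel '{"hand":[0.1,0.1,0.1,0.1,0.1,0.1,0.1,0.1,0.1,0.1],"translation":[[0,0,0],[0,0,0],[0,0,0],[0,0,15],[0,0,45],[0,0,85],[0,0,125],[0,0,164],[0,0,164],[0,0,164]],"turn":[[0,0,0],[0,0,0],[0,0,0],[0,0,0],[0,0,0],[0,0,0],[0,0,0],[0,0,0],[0,0,0],[0,0,0]]}' 10
```

```text
time: 3.98
position: [0.4696, -0.0093, 0.2021]
tool_rot: [0.863, 0.505, 0.002, 0.002]
ft_force: [-0.8, -0.2, -0.8]
grip_width: 0.0219
grip_force: 10.0
```

```bash
python3 -m handwheel '{"hand":[0.1,0.1,0.1,0.1,0.1,0.1,0.1,0.1,0.1,0.1,0.1,0.1],"translation":[[-20,5,0],[-40,25,0],[-60,55,0],[-70,85,0],[-70,115,0],[-70,145,0],[-70,175,0],[-60,205,0],[-50,230,0],[-30,255,0],[-15,275,0],[-11,284,0]],"turn":[[0,0,0.12],[0,0,0.24],[0,0,0.36],[0,0,0.48],[0,0,0.6],[0,0,0.72],[0,0,0.84],[0,0,0.96],[0,0,1.08],[0,0,1.2],[0,0,1.32],[0,0,1.44]]}'
python3 -m handwheel '{"hand":[0.1,0.1,0.1,0.1,0.1,0.1],"translation":[[0,0,0],[0,0,0],[0,0,-40],[0,0,-80],[0,0,-110],[0,0,-110]],"turn":[[0,0,0.1],[0,0,0.2],[0,0,0.2],[0,0,0.2],[0,0,0.2],[0,0,0.2]]}'
```

```text
time: 4.98
position: [0.4588, 0.2775, 0.1979]
tool_rot: [0.313, 0.95, 0.0, -0.0]
ft_force: [0.9, 0.3, -0.3]
grip_width: 0.0215
grip_force: 10.0
time: 5.48
position: [0.4514, 0.2729, 0.0828]
tool_rot: [0.22, 0.975, -0.004, -0.007]
ft_force: [-1.5, -0.4, -0.5]
grip_width: 0.0217
grip_force: 10.0
```

```bash
python3 -m handwheel '{"hand":[0.1,0.1,0.1,0.1,0.1,0.1],"translation":[[0,0,0],[0,0,0],[0,0,-15],[0,0,-30],[0,0,-40],[0,0,-40]],"turn":[[0,0,0],[0,0,0],[0,0,0],[0,0,0],[0,0,0],[0,0,0]]}'
python3 -m handwheel '{"hand":[0.1,0.1,0.1],"translation":[[0,0,0],[0,0,0],[0,0,0]],"turn":[[0,0,0],[0,0,0],[0,0,0]]}'
python3 - <<'E'
from h import *
p,d=camera("scene"); cv2.imwrite("pics/s2.png",cv2.resize(p[140:220,160:280,::-1],(750,500),interpolation=cv2.INTER_CUBIC))
E
```

```text
time: 5.98
position: [0.4571, 0.2751, 0.0501]
tool_rot: [0.22, 0.975, -0.0, -0.0]
ft_force: [-0.5, 0.0, -0.6]
grip_width: 0.0217
grip_force: 10.0
time: 6.23
position: [0.4579, 0.2754, 0.0512]
tool_rot: [0.22, 0.975, 0.001, 0.001]
ft_force: [0.3, 0.9, -0.1]
grip_width: 0.0219
grip_force: 10.0
```

View pics/s2.png

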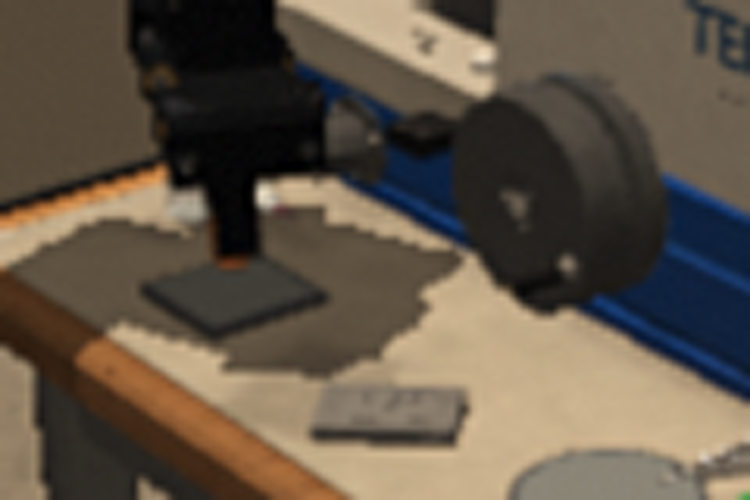

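The vial, at (232,260), is held above the middle of the spare pad. I'll lower it the last 14 mm.

```bash
python3 -m handwheel '{"hand":[0.1,0.1,0.1,0.1,0.1,0.1],"translation":[[0,0,-6],[0,0,-11],[0,0,-14],[0,0,-14],[0,0,-14],[0,0,-14]],"turn":[[0,0,0],[0,0,0],[0,0,0],[0,0,0],[0,0,0],[0,0,0]]}'
```

```text
time: 6.78
position: [0.4569, 0.275, 0.0357]
tool_rot: [0.22, 0.975, -0.0, -0.0]
ft_force: [-0.2, 0.1, -0.6]
grip_width: 0.0217
grip_force: 10.0
```

```bash
python3 -m handwheel '{"hand":[0.24,0.25,0.27,0.3,0.4,0.5,0.6,0.6,0.6,0.6,0.6,0.6],"translation":[[0,0,0],[0,0,0],[0,0,0],[0,0,0],[0,0,0],[0,0,0],[0,0,0],[0,0,15],[0,0,45],[0,0,80],[0,0,120],[0,0,160]],"turn":[[0,0,0],[0,0,0],[0,0,0],[0,0,0],[0,0,0],[0,0,0],[0,0,0],[0,0,0],[0,0,0],[0,0,0],[0,0,0],[0,0,0]]}'
```

```text
time: 7.78
position: [0.4563, 0.2748, 0.1973]
tool_rot: [0.22, 0.975, -0.0, -0.001]
ft_force: [0.1, -0.1, 0.1]
grip_width: 0.0517
grip_force: 0.0
```

```bash
python3 -m handwheel '{"hand":[0.8,0.95,0.95,0.95,0.95,0.95,0.95,0.95,0.95,0.95,0.95,0.95],"translation":[[-20,-20,0],[-40,-50,0],[-55,-80,0],[-60,-120,0],[-60,-160,0],[-60,-200,0],[-60,-240,0],[-55,-280,0],[-50,-320,0],[-45,-360,0],[-40,-400,0],[-40,-440,0]],"turn":[[0,0,-0.12],[0,0,-0.24],[0,0,-0.36],[0,0,-0.48],[0,0,-0.6],[0,0,-0.72],[0,0,-0.84],[0,0,-0.96],[0,0,-1.08],[0,0,-1.2],[0,0,-1.32],[0,0,-1.44]]}'
python3 -m handwheel '{"hand":[0.95,0.95,0.95,0.95,0.95,0.95,0.95,0.95,0.95,0.95],"translation":[[5,-40,0],[15,-80,0],[35,-115,0],[65,-140,0],[100,-147,0],[140,-147,0],[176,-147,0],[176,-147,-20],[176,-147,-40],[176,-147,-40]],"turn":[[0,0,-0.1],[0,0,-0.2],[0,0,-0.2],[0,0,-0.2],[0,0,-0.2],[0,0,-0.2],[0,0,-0.2],[0,0,-0.2],[0,0,-0.2],[0,0,-0.2]]}'
python3 - <<'E'
from h import *
p,d=camera("scene"); cv2.imwrite("pics/s3.png",cv2.resize(p[180:280,320:440,::-1],(600,500),interpolation=cv2.INTER_CUBIC))
E
```

```text
time: 8.78
position: [0.4176, -0.1674, 0.1964]
tool_rot: [0.811, 0.586, 0.0, 0.001]
ft_force: [1.5, 0.4, -0.4]
grip_width: 0.0826
grip_force: 0.0
time: 9.62
position: [0.5911, -0.3098, 0.1515]
tool_rot: [0.863, 0.505, -0.002, -0.004]
ft_force: [-1.2, 0.6, -1.6]
grip_width: 0.0826
grip_force: 0.0
```

View pics/s3.png

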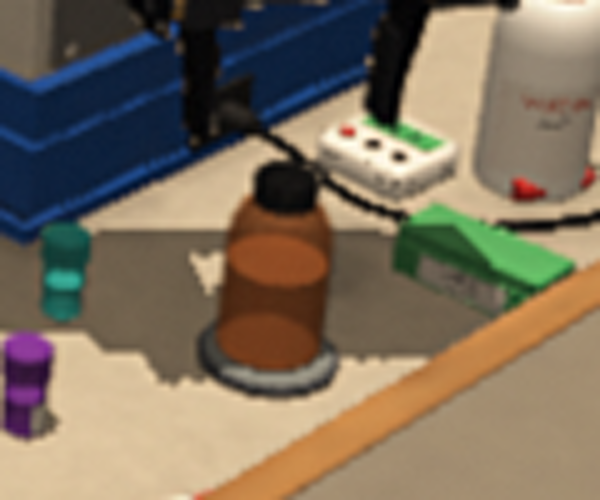

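The fingers at (197,140) and (380,118) straddle the amber bottle's cap at (286,185). I'll descend.

```bash
python3 -m handwheel '{"hand":[0.95,0.95,0.95,0.95,0.95,0.95,0.95],"translation":[[0,0,0],[0,0,-20],[0,0,-40],[0,0,-65],[0,0,-85],[0,0,-85],[0,0,-85]],"turn":[[0,0,0],[0,0,0],[0,0,0],[0,0,0],[0,0,0],[0,0,0],[0,0,0]]}'
```

```text
time: 10.25
position: [0.5929, -0.3122, 0.0716]
tool_rot: [0.863, 0.504, -0.0, -0.0]
ft_force: [0.7, -0.5, -0.4]
grip_width: 0.0828
grip_force: 0.0
```

Height 65 mm above the underside is in range. Gripping at 30 N and lifting.

```bash
python3 -m handwheel '{"hand":[0.4,0.4,0.4,0.4,0.4,0.4,0.4,0.4,0.4,0.4,0.4,0.4],"translation":[[0,0,0],[0,0,0],[0,0,0],[0,0,0],[0,0,0],[0,0,0],[0,0,0],[0,0,0],[0,0,0],[0,0,0],[0,0,0],[0,0,0]],"turn":[[0,0,0],[0,0,0],[0,0,0],[0,0,0],[0,0,0],[0,0,0],[0,0,0],[0,0,0],[0,0,0],[0,0,0],[0,0,0],[0,0,0]]}' 30
python3 -m handwheel '{"hand":[0.4,0.4,0.4,0.4,0.4,0.4,0.4,0.4],"translation":[[0,0,0],[0,0,10],[0,0,30],[0,0,60],[0,0,95],[0,0,130],[0,0,130],[0,0,130]],"turn":[[0,0,0],[0,0,0],[0,0,0],[0,0,0],[0,0,0],[0,0,0],[0,0,0],[0,0,0]]}' 30
```

```text
time: 11.25
position: [0.5934, -0.3121, 0.0716]
tool_rot: [0.863, 0.505, 0.0, 0.0]
ft_force: [-0.2, 1.7, 5.0]
grip_width: 0.0517
grip_force: 30.0
time: 11.92
position: [0.5941, -0.3126, 0.2037]
tool_rot: [0.863, 0.505, 0.001, 0.002]
ft_force: [0.3, 0.6, -1.7]
grip_width: 0.0514
grip_force: 30.0
```

```bash
python3 - <<'E'
from fit import *
p,d=camera("top"); cv2.imwrite("pics/t2.png",cv2.resize(p[:,:,::-1][130:290,100:420],(800,400)))
print(fit(p,(.47,-.009),.045))
E
python3 -m handwheel '{"hand":[0.4,0.4,0.4,0.4,0.4,0.4,0.4,0.4,0.4,0.4,0.4,0.4],"translation":[[-20,0,0],[-45,5,0],[-75,15,0],[-105,35,0],[-124,65,0],[-124,100,0],[-124,140,0],[-124,180,0],[-124,220,0],[-124,260,0],[-124,290,0],[-124,303,0]],"turn":[[0,0,0],[0,0,0],[0,0,0],[0,0,0],[0,0,0],[0,0,0],[0,0,0],[0,0,0],[0,0,0],[0,0,0],[0,0,0],[0,0,0]]}'
python3 -m handwheel '{"hand":[0.4,0.4,0.4,0.4,0.4,0.4,0.4,0.4],"translation":[[0,0,0],[0,0,0],[0,0,-30],[0,0,-60],[0,0,-90],[0,0,-110],[0,0,-118],[0,0,-118]],"turn":[[0,0,0],[0,0,0],[0,0,0],[0,0,0],[0,0,0],[0,0,0],[0,0,0],[0,0,0]]}'
python3 -m handwheel '{"hand":[0.4,0.4],"translation":[[0,0,0],[0,0,0]],"turn":[[0,0,0],[0,0,0]]}'
```

```text
time: 12.97
position: [0.4659, -0.0047, 0.1991]
tool_rot: [0.863, 0.506, -0.002, -0.003]
ft_force: [-0.9, -0.4, -2.6]
grip_width: 0.0514
grip_force: 30.0
time: 13.63
position: [0.4677, -0.0098, 0.0809]
tool_rot: [0.864, 0.504, -0.002, -0.002]
ft_force: [0.4, 0.2, -1.4]
grip_width: 0.0515
grip_force: 30.0
time: 13.8
position: [0.47, -0.0096, 0.0839]
tool_rot: [0.864, 0.504, 0.001, 0.001]
ft_force: [-0.4, 0.8, -2.7]
grip_width: 0.0514
grip_force: 30.0Traceback (most recent call last):
  File "<stdin>", line 3, in <module>
  File "fit.py", line 13, in fit
    s=least_squares(lambda x:np.hypot(*(pts-x[:2]).T)-x[2],[*g,r],loss="soft_l1",f_scale=.001); g=s.x[:2]
    return func(*args, **kwargs)
    vector_fun = VectorFunction(
        fun_wrapped,
    ...<6 lines>...
        workers=workers
    )
    self._update_fun()
    ~~~~~~~~~~~~~~~~^^
    self.f = self.fun_wrapped(xp_copy(self.x))
             ~~~~~~~~~~~~~~~~^^^^^^^^^^^^^^^^^
    return np.atleast_1d(self.fun(x))
                         ~~~~~~~~^^^
    return self.f(x, *self.args, **self.kwargs)
           ~~~~~~^^^^^^^^^^^^^^^^^^^^^^^^^^^^^^
  File "fit.py", line 13, in <lambda>
    s=least_squares(lambda x:np.hypot(*(pts-x[:2]).T)-x[2],[*g,r],loss="soft_l1",f_scale=.001); g=s.x[:2]
                                        ~~~^~~~~~
ValueError: operands could not be broadcast together with shapes (0,) (2,)
```

View pics/t2.png

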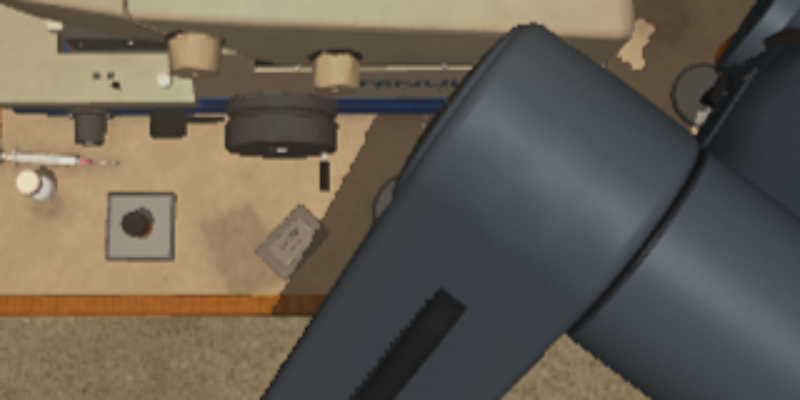

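The vial stands upright in the middle of the spare pad at (138,222), and the arm hides the large pad. That pad's earlier full-rim fit is good enough, so I'll lower the amber bottle and release it.

```bash
python3 -m handwheel '{"hand":[0.4,0.4,0.4,0.4,0.4,0.4],"translation":[[0,0,-5],[0,0,-9],[0,0,-12],[0,0,-12],[0,0,-12],[0,0,-12]],"turn":[[0,0,0],[0,0,0],[0,0,0],[0,0,0],[0,0,0],[0,0,0]]}'
python3 -m handwheel '{"hand":[0.6,0.61,0.62,0.65,0.75,0.85,0.95,0.95,0.95,0.95,0.95,0.95],"translation":[[0,0,0],[0,0,0],[0,0,0],[0,0,0],[0,0,0],[0,0,0],[0,0,0],[0,0,0],[0,0,20],[0,0,50],[0,0,90],[0,0,130]],"turn":[[0,0,0],[0,0,0],[0,0,0],[0,0,0],[0,0,0],[0,0,0],[0,0,0],[0,0,0],[0,0,0],[0,0,0],[0,0,0],[0,0,0]]}'
```

```text
time: 14.3
position: [0.4698, -0.009, 0.0717]
tool_rot: [0.863, 0.505, 0.001, 0.001]
ft_force: [1.1, -0.3, 5.0]
grip_width: 0.0518
grip_force: 30.0
time: 15.3
position: [0.4681, -0.0087, 0.2018]
tool_rot: [0.863, 0.505, -0.001, -0.001]
ft_force: [1.3, -1.0, 0.4]
grip_width: 0.0823
grip_force: 0.0
```

```bash
python3 - <<'E'
from fit import *
p,d=camera("top")
print(fit(p,(.594,-.312),.035))
C=cloud("top",d); hs=cv2.cvtColor(p,cv2.COLOR_RGB2HSV)
m=(hs[...,0]>100)&(hs[...,0]<125)&(hs[...,1]>130)&(abs(C[...,0]-.455)<.04)&(abs(C[...,1]+.196)<.04)
v,u=np.nonzero(m); print(len(u),ray("top",(u.min()+u.max())/2,(v.min()+v.max())/2,.069))
crop=p[130:250,300:440,::-1]; cv2.imwrite("pics/t3.png",cv2.resize(crop,(700,600)))
E
```

```text
(array([ 0.593 , -0.3135,  0.0355]), 90, np.float64(0.00048))
54 [ 0.45798025 -0.19562892  0.069     ]
```

View pics/t3.png

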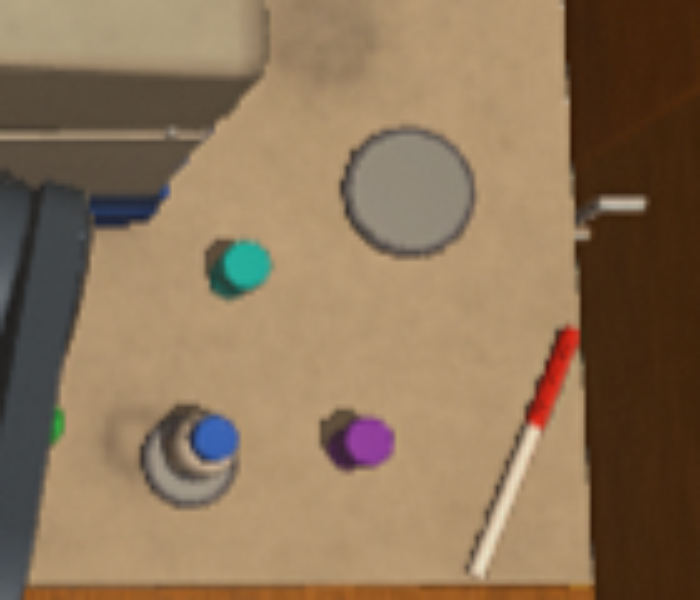

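The crop shows the empty medium pad at (408,192), the dropper bottle's blue cap at (215,437), and the turquoise and purple vials clear of them. Going for the dropper bottle.

```bash
python3 -m handwheel '{"hand":[0.7,0.7,0.7,0.7,0.7,0.7,0.7,0.7,0.7,0.7,0.7,0.7],"translation":[[-5,-35,0],[-13,-75,0],[-13,-115,0],[-13,-150,0],[-13,-178,0],[-13,-186,0],[-13,-186,-25],[-13,-186,-55],[-13,-186,-80],[-13,-186,-90],[-13,-186,-90],[-13,-186,-90]],"turn":[[0,0,0],[0,0,0],[0,0,0],[0,0,0],[0,0,0],[0,0,0],[0,0,0],[0,0,0],[0,0,0],[0,0,0],[0,0,0],[0,0,0]]}' 15
python3 - <<'E'
from h import *
p,d=camera("scene"); cv2.imwrite("pics/s4.png",cv2.resize(p[180:280,220:370,::-1],(750,500),interpolation=cv2.INTER_CUBIC))
E
```

```text
time: 16.35
position: [0.4561, -0.1944, 0.111]
tool_rot: [0.863, 0.505, -0.0, -0.001]
ft_force: [0.3, -0.4, -0.2]
grip_width: 0.0608
grip_force: 0.0
```

View pics/s4.png

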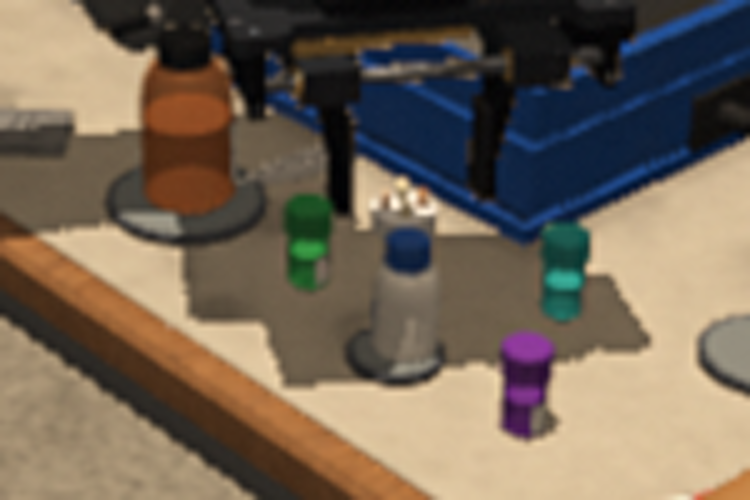

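The fingers at (340,205) and (487,195) straddle the dropper bottle at (408,250), and the amber bottle stands centred on the large pad. Descending to grip.

```bash
python3 -m handwheel '{"hand":[0.7,0.7,0.7,0.7,0.7,0.25,0.25,0.25,0.25,0.25,0.25,0.25],"translation":[[0,0,-20],[0,0,-45],[0,0,-65],[0,0,-74],[0,0,-74],[0,0,-74],[0,0,-74],[0,0,-74],[0,0,-74],[0,0,-74],[0,0,-74],[0,0,-74]],"turn":[[0,0,0],[0,0,0],[0,0,0],[0,0,0],[0,0,0],[0,0,0],[0,0,0],[0,0,0],[0,0,0],[0,0,0],[0,0,0],[0,0,0]]}' 12
python3 -m handwheel '{"hand":[0.25,0.25,0.25,0.25],"translation":[[0,0,0],[0,0,0],[0,0,0],[0,0,0]],"turn":[[0,0,0],[0,0,0],[0,0,0],[0,0,0]]}' 12
```

```text
time: 17.4
position: [0.4564, -0.1952, 0.0377]
tool_rot: [0.863, 0.505, 0.0, 0.001]
ft_force: [-0.1, 0.1, 6.2]
grip_width: 0.0327
grip_force: 12.0
time: 17.73
position: [0.4564, -0.1951, 0.0377]
tool_rot: [0.863, 0.505, 0.0, 0.001]
ft_force: [-1.0, 0.1, 6.5]
grip_width: 0.0324
grip_force: 12.0
```

```bash
python3 -m handwheel '{"hand":[0.25,0.25,0.25,0.25,0.25,0.25,0.25,0.25,0.25,0.25,0.25,0.25],"translation":[[0,0,10],[0,0,35],[0,0,70],[0,0,105],[0,0,135],[10,-20,140],[30,-50,140],[55,-80,140],[85,-105,140],[115,-118,140],[132,-118,140],[137,-118,140]],"turn":[[0,0,0],[0,0,0],[0,0,0],[0,0,0],[0,0,0],[0,0,0],[0,0,0],[0,0,0],[0,0,0],[0,0,0],[0,0,0],[0,0,0]]}'
python3 -m handwheel '{"hand":[0.25,0.25,0.25,0.25,0.25,0.25,0.25,0.25,0.25],"translation":[[0,0,0],[0,0,0],[0,0,-30],[0,0,-65],[0,0,-100],[0,0,-120],[0,0,-128],[0,0,-128],[0,0,-128]],"turn":[[0,0,0],[0,0,0],[0,0,0],[0,0,0],[0,0,0],[0,0,0],[0,0,0],[0,0,0],[0,0,0]]}'
python3 -m handwheel '{"hand":[0.25,0.25],"translation":[[0,0,0],[0,0,0]],"turn":[[0,0,0],[0,0,0]]}'
```

```text
time: 18.73
position: [0.5955, -0.314, 0.1772]
tool_rot: [0.863, 0.504, 0.001, 0.001]
ft_force: [0.1, 1.0, -0.3]
grip_width: 0.0329
grip_force: 12.0
time: 19.48
position: [0.5928, -0.3129, 0.0499]
tool_rot: [0.863, 0.505, -0.0, 0.0]
ft_force: [-0.4, -0.7, -0.2]
grip_width: 0.0328
grip_force: 12.0
time: 19.65
position: [0.5942, -0.3137, 0.0514]
tool_rot: [0.863, 0.505, 0.001, 0.002]
ft_force: [0.5, -0.0, -0.5]
grip_width: 0.033
grip_force: 12.0
```

```bash
python3 -m handwheel '{"hand":[0.25,0.25,0.25,0.25,0.25,0.25],"translation":[[0,0,-5],[0,0,-9],[0,0,-12],[0,0,-12],[0,0,-12],[0,0,-12]],"turn":[[0,0,0],[0,0,0],[0,0,0],[0,0,0],[0,0,0],[0,0,0]]}'
```

```text
time: 20.15
position: [0.5933, -0.313, 0.0373]
tool_rot: [0.863, 0.505, 0.0, 0.0]
ft_force: [0.6, -0.2, 3.0]
grip_width: 0.0328
grip_force: 12.0
```

```bash
python3 -m handwheel '{"hand":[0.38,0.39,0.41,0.45,0.55,0.65,0.7,0.7,0.7,0.7,0.7,0.7],"translation":[[0,0,0],[0,0,0],[0,0,0],[0,0,0],[0,0,0],[0,0,0],[0,0,0],[0,0,10],[0,0,40],[0,0,80],[0,0,120],[0,0,160]],"turn":[[0,0,0],[0,0,0],[0,0,0],[0,0,0],[0,0,0],[0,0,0],[0,0,0],[0,0,0],[0,0,0],[0,0,0],[0,0,0],[0,0,0]]}'
python3 -m handwheel '{"hand":[0.6,0.6,0.6,0.6,0.6,0.6,0.6,0.6,0.6,0.6,0.6,0.6],"translation":[[-25,5,0],[-60,15,0],[-95,30,0],[-130,50,0],[-160,75,0],[-180,105,0],[-190,140,0],[-190,180,0],[-190,220,0],[-190,260,0],[-190,300,0],[-190,340,0]],"turn":[[0,0,0],[0,0,0],[0,0,0],[0,0,0],[0,0,0],[0,0,0],[0,0,0],[0,0,0.12],[0,0,0.24],[0,0,0.36],[0,0,0.48],[0,0,0.6]]}'
python3 - <<'E'
from fit import *
p,d=camera("top"); print(fit(p,(.454,-.195),.025))
C=cloud("top",d); o=(C[...,2]>.04)&(C[...,2]<.07)&(abs(C[...,0]-.458)<.05)&(abs(C[...,1]-.275)<.05)
Q=C[o]; print(len(Q), Q.mean(0) if len(Q) else 0, (Q.min(0)+Q.max(0))/2 if len(Q) else 0)
cv2.imwrite("pics/t4.png",cv2.resize(p[130:270,100:440,::-1],(800,330)))
E
```

```text
time: 21.15
position: [0.5928, -0.3127, 0.1992]
tool_rot: [0.863, 0.505, -0.0, -0.0]
ft_force: [0.3, -0.9, -0.0]
grip_width: 0.061
grip_force: 0.0
time: 22.15
position: [0.403, 0.0287, 0.198]
tool_rot: [0.674, 0.739, 0.0, 0.001]
ft_force: [-0.2, 0.0, -0.2]
grip_width: 0.0523
grip_force: 0.0
(array([ 0.4523, -0.1943,  0.0254]), 90, np.float64(0.0004))
86 [0.45567933 0.27180836 0.05233156] [0.45573418 0.27205322 0.05186054]
```

View pics/t4.png

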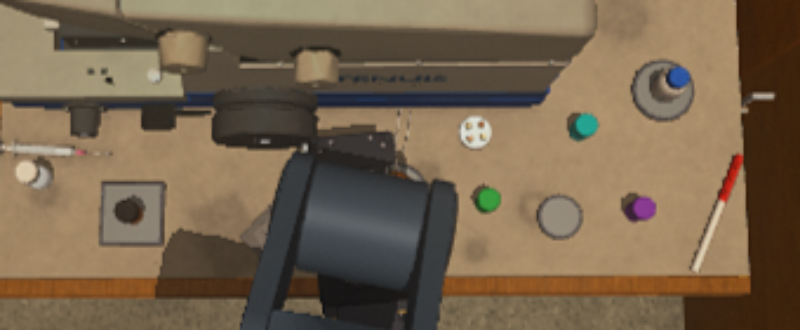

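The small pad is clear at (560,217), the vial is on the spare pad at (130,210) and the dropper bottle is on the medium pad. Fetching the vial.

```bash
python3 -m handwheel '{"hand":[0.6,0.6,0.6,0.6,0.6,0.6,0.6,0.6,0.6,0.6,0.6,0.6],"translation":[[0,35,0],[0,70,0],[0,105,0],[5,140,0],[15,175,0],[35,210,0],[54,240,0],[54,246,0],[54,246,0],[54,246,-40],[54,246,-80],[54,246,-100]],"turn":[[0,0,0.12],[0,0,0.24],[0,0,0.36],[0,0,0.48],[0,0,0.6],[0,0,0.72],[0,0,0.84],[0,0,0.96],[0,0,1.03],[0,0,1.03],[0,0,1.03],[0,0,1.03]]}' 10
python3 -m handwheel '{"hand":[0.6,0.6,0.6],"translation":[[0,0,0],[0,0,0],[0,0,0]],"turn":[[0,0,0],[0,0,0],[0,0,0]]}'
```

```text
time: 23.2
position: [0.4558, 0.2725, 0.0948]
tool_rot: [0.225, 0.974, -0.001, -0.001]
ft_force: [-0.4, 0.9, -0.7]
grip_width: 0.0523
grip_force: 0.0
time: 23.45
position: [0.4584, 0.2733, 0.0985]
tool_rot: [0.225, 0.974, 0.001, 0.001]
ft_force: [0.0, -0.1, -0.4]
grip_width: 0.0524
grip_force: 0.0
```

```bash
python3 -m handwheel '{"hand":[0.6,0.6,0.6,0.6,0.6,0.15,0.15,0.15,0.15,0.15,0.15,0.15],"translation":[[-1,1,-20],[-1,1,-42],[-1,1,-62],[-1,1,-62],[-1,1,-62],[-1,1,-62],[-1,1,-62],[-1,1,-62],[-1,1,-62],[-1,1,-62],[-1,1,-62],[-1,1,-62]],"turn":[[0,0,0],[0,0,0],[0,0,0],[0,0,0],[0,0,0],[0,0,0],[0,0,0],[0,0,0],[0,0,0],[0,0,0],[0,0,0],[0,0,0]]}' 10
python3 -m handwheel '{"hand":[0.1,0.1,0.1,0.1,0.1,0.1,0.1,0.1,0.1,0.1],"translation":[[0,0,0],[0,0,0],[0,0,0],[0,0,15],[0,0,45],[0,0,85],[0,0,125],[0,0,164],[0,0,164],[0,0,164]],"turn":[[0,0,0],[0,0,0],[0,0,0],[0,0,0],[0,0,0],[0,0,0],[0,0,0],[0,0,0],[0,0,0],[0,0,0]]}' 10
```

```text
time: 24.45
position: [0.4563, 0.2742, 0.0355]
tool_rot: [0.225, 0.974, 0.0, 0.0]
ft_force: [-0.4, 0.1, 3.8]
grip_width: 0.0217
grip_force: 10.0
time: 25.28
position: [0.4574, 0.2746, 0.2012]
tool_rot: [0.225, 0.974, 0.001, 0.002]
ft_force: [-0.1, 0.1, -0.6]
grip_width: 0.0217
grip_force: 10.0
```

```bash
python3 -m handwheel '{"hand":[0.1,0.1,0.1,0.1,0.1,0.1,0.1,0.1,0.1,0.1,0.1,0.1],"translation":[[-20,-20,0],[-40,-50,0],[-55,-80,0],[-60,-115,0],[-60,-150,0],[-60,-185,0],[-60,-220,0],[-60,-255,0],[-55,-290,0],[-50,-325,0],[-40,-360,0],[-30,-395,0]],"turn":[[0,0,-0.12],[0,0,-0.24],[0,0,-0.36],[0,0,-0.48],[0,0,-0.6],[0,0,-0.72],[0,0,-0.84],[0,0,-0.96],[0,0,-1.08],[0,0,-1.2],[0,0,-1.32],[0,0,-1.44]]}'
python3 -m handwheel '{"hand":[0.1,0.1,0.1,0.1,0.1,0.1,0.1,0.1,0.1,0.1],"translation":[[10,-30,0],[20,-60,0],[25,-74,0],[25,-74,0],[25,-74,-30],[25,-74,-65],[25,-74,-100],[25,-74,-130],[25,-74,-145],[25,-74,-145]],"turn":[[0,0,-0.1],[0,0,-0.19],[0,0,-0.19],[0,0,-0.19],[0,0,-0.19],[0,0,-0.19],[0,0,-0.19],[0,0,-0.19],[0,0,-0.19],[0,0,-0.19]]}'
python3 -m handwheel '{"hand":[0.1,0.1,0.1],"translation":[[0,0,0],[0,0,0],[0,0,0]],"turn":[[0,0,0],[0,0,0],[0,0,0]]}'
python3 - <<'E'
from h import *
p,d=camera("scene"); cv2.imwrite("pics/s5.png",cv2.resize(p[180:280,220:370,::-1],(750,500),interpolation=cv2.INTER_CUBIC))
E
```

```text
time: 26.28
position: [0.4244, -0.1219, 0.1971]
tool_rot: [0.814, 0.581, -0.001, -0.002]
ft_force: [0.6, 0.8, -1.3]
grip_width: 0.0213
grip_force: 10.0
time: 27.12
position: [0.4474, -0.191, 0.0503]
tool_rot: [0.863, 0.506, -0.002, -0.005]
ft_force: [-1.4, 0.2, -1.0]
grip_width: 0.0218
grip_force: 10.0
time: 27.37
position: [0.4516, -0.1947, 0.0552]
tool_rot: [0.863, 0.505, 0.0, 0.001]
ft_force: [0.0, 0.5, -0.4]
grip_width: 0.0217
grip_force: 10.0
```

View pics/s5.png

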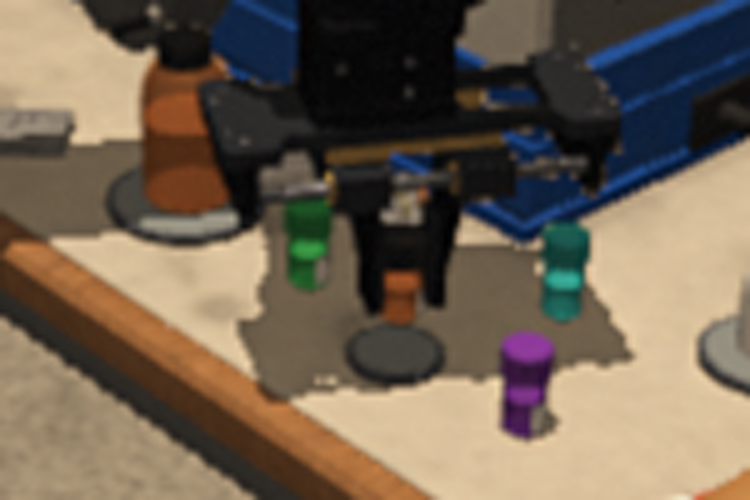

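The vial's base, at (400,318), is right above the small pad at (395,350), within about 3 mm. Lowering and releasing.

```bash
python3 -m handwheel '{"hand":[0.1,0.1,0.1,0.1,0.1,0.1,0.1,0.1],"translation":[[0,0,-6],[0,0,-12],[0,0,-17],[0,0,-19],[0,0,-19],[0,0,-19],[0,0,-19],[0,0,-19]],"turn":[[0,0,0],[0,0,0],[0,0,0],[0,0,0],[0,0,0],[0,0,0],[0,0,0],[0,0,0]]}'
```

```text
time: 28.08
position: [0.451, -0.1949, 0.0349]
tool_rot: [0.863, 0.505, -0.0, -0.0]
ft_force: [0.1, 0.6, -0.6]
grip_width: 0.0219
grip_force: 10.0
```

```bash
python3 -m handwheel '{"hand":[0.24,0.25,0.27,0.3,0.4,0.5,0.6,0.6,0.6,0.6,0.6,0.6],"translation":[[0,0,0],[0,0,0],[0,0,0],[0,0,0],[0,0,0],[0,0,0],[0,0,0],[0,0,15],[0,0,45],[0,0,80],[0,0,120],[0,0,160]],"turn":[[0,0,0],[0,0,0],[0,0,0],[0,0,0],[0,0,0],[0,0,0],[0,0,0],[0,0,0],[0,0,0],[0,0,0],[0,0,0],[0,0,0]]}'
python3 -m handwheel '{"hand":[0.6,0.6,0.6,0.6,0.6,0.6,0.6,0.6,0.6,0.6,0.6,0.6],"translation":[[-15,20,10],[-30,55,20],[-45,90,30],[-50,130,40],[-50,170,40],[-50,210,40],[-50,250,40],[-50,290,40],[-50,330,40],[-50,370,40],[-50,405,40],[-50,430,40]],"turn":[[0,0,0],[0,0,0.1],[0,0,0.2],[0,0,0.3],[0,0,0.4],[0,0,0.5],[0,0,0.6],[0,0,0.7],[0,0,0.8],[0,0,0.9],[0,0,1.0],[0,0,1.0]]}'
python3 - <<'E'
from fit import *
import time
p,d=camera("top"); C=cloud("top",d); cv2.imwrite("pics/t5.png",cv2.resize(p[130:270,100:440,::-1],(800,330)))
for nm,g,h in(("amber",(.4702,-.0092),.105),("dropper",(.593,-.3135),.070),("vial",(.4523,-.1943),.054)):
    o=(np.hypot(C[...,0]-g[0],C[...,1]-g[1])<.045)&(abs(C[...,2]-h)<.006); Q=C[o]
    print(nm,len(Q),((Q.min(0)+Q.max(0))/2-[*g,h]).round(4) if len(Q) else 0, len(Q) and Q[:,2].max().round(4))
E
```

```text
time: 29.08
position: [0.4504, -0.1944, 0.1963]
tool_rot: [0.863, 0.505, -0.0, -0.001]
ft_force: [1.0, -0.4, 0.2]
grip_width: 0.0521
grip_force: 0.0
time: 30.08
position: [0.4004, 0.238, 0.2351]
tool_rot: [0.513, 0.858, 0.0, -0.0]
ft_force: [1.4, -0.1, 0.6]
grip_width: 0.0519
grip_force: 0.0
amber 131 [-0.0006  0.0003 -0.0003] 0.1101
dropper 65 [-0.0005 -0.      0.0005] 0.0758
vial 77 [-0.0003 -0.0018  0.    ] 0.0586
```

View pics/t5.png

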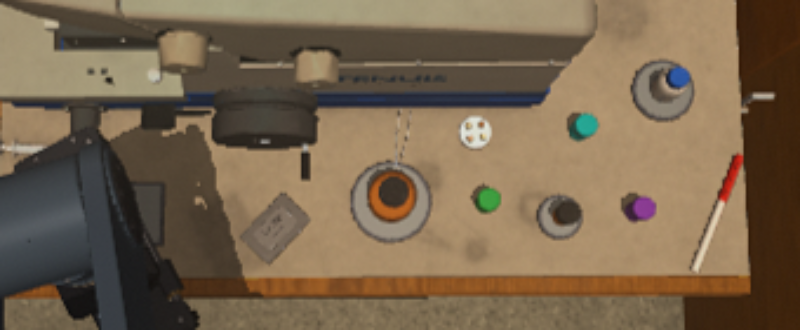

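All three bottles stand upright within 2 mm of their own pad's centre: amber (392,193), vial (567,212), dropper (678,77). The bystanders are undisturbed and the arm is clear.

```bash
python3 -m handwheel '{"hand":[0.6,0.6,0.6],"translation":[[0,0,0],[0,0,0],[0,0,0]],"turn":[[0,0,0],[0,0,0],[0,0,0]]}'; python3 -c "
from rig import hand_in; print(hand_in())"
```

```text
time: 30.38
position: [0.4007, 0.2342, 0.2349]
tool_rot: [0.516, 0.857, -0.001, -0.0]
ft_force: [0.2, -0.2, -1.4]
grip_width: 0.0521
grip_force: 0.0
the job is handed in; nothing more can be done
None
```

The job is handed in: each bottle stands upright within about 2 mm of the centre of its own pad, the spare pad is empty again, and the bystanders were not touched; it took about 30 s of the 106 s, and the hand-in returned no verdict.

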